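Put the utensils and spices away in the kitchen organiser

TASK

Put the cooking things away: pull the organiser's drawer all the way out, lay each utensil flat in the compartment lined in its own handle's colour with its handle towards the drawer front, and push the drawer fully shut again. Stand the spice tins (before, between or after) upright in a neat row on top of the organiser, each centred on a dark round inlay of its own. There may be fewer utensils or tins than places; leave everything else on the worktop alone.

Things in the scene. Friction and masses are not known exactly. Their poses are not given: they have to be found in the camera images.
- drawer (a joint): how far the organiser's drawer is out, m: 0 = fully closed, 0.18 = fully out; it slides stiffly (about 2 N) and stays where it is left
- organiser: low white countertop organiser, 210 deep (x) x 260 wide (y) x 85 high, fixed, pale wooden top with a rail 6 thick and 16 high along its back and side edges; origin: centre of its underside, on the worktop; +x points from its drawer front (local x = -105) to its back; the drawer comes out along its -x
- handle (a point): middle of the drawer's brass bar handle, bar 10 thick and 120 long along the organiser's y, 38 in front of the drawer front (the front is 12 thick, its top edge 77 above the worktop), 55 above the worktop; moves with the drawer
- liner_red (a point): centre of the floor of the red-lined drawer compartment (the +y side of the organiser's axes), 16 above the worktop; compartment 186 long (x) by 72 wide (y, inside), dividers 14 high and 4 thick, outer side walls 16 high; axes as the organiser's (-x is towards the drawer front); moves with the drawer
- liner_yellow (a point): centre of the floor of the yellow-lined drawer compartment (the middle of the organiser's axes), 16 above the worktop; compartment 186 long (x) by 72 wide (y, inside), dividers 14 high and 4 thick, outer side walls 16 high; axes as the organiser's (-x is towards the drawer front); moves with the drawer
- liner_blue (a point): centre of the floor of the blue-lined drawer compartment (the -y side of the organiser's axes), 16 above the worktop; compartment 186 long (x) by 72 wide (y, inside), dividers 14 high and 4 thick, outer side walls 16 high; axes as the organiser's (-x is towards the drawer front); moves with the drawer
- spot0 (a point): centre of dark round inlay 0 of the row of four on the organiser's top, diameter 52, 56 apart along the organiser's y, flush, 85 above the worktop; each takes one tin
- spot1 (a point): centre of dark round inlay 1 of the row of four on the organiser's top, diameter 52, 56 apart along the organiser's y, flush, 85 above the worktop; each takes one tin
- spot2 (a point): centre of dark round inlay 2 of the row of four on the organiser's top, diameter 52, 56 apart along the organiser's y, flush, 85 above the worktop; each takes one tin
- spot3 (a point): centre of dark round inlay 3 of the row of four on the organiser's top, diameter 52, 56 apart along the organiser's y, flush, 85 above the worktop; each takes one tin
- spatula: spatula with a red handle, 160 long overall along its x, 80 g: handle 16 wide, 20 high, from x = -80 to x = 25; black blade 50 wide, 55 long, 5 thick, at the +x end (to x = 80); origin: middle of its length, on its underside; lies flat with z up; may be absent
- brush: brush with a yellow handle, 160 long overall along its x, 80 g: handle 16 wide, 20 high, from x = -80 to x = 25; pastry brush head 30 wide, 55 long, up to 14 thick, white bristles, at the +x end (to x = 80); origin: middle of its length, on its underside; lies flat with z up; may be absent
- spoon: spoon with a blue handle, 160 long overall along its x, 80 g: handle 16 wide, 20 high, from x = -80 to x = 25; round steel measuring-spoon head, diameter 40, 8 thick, at the +x end (to x = 80); origin: middle of its length, on its underside; lies flat with z up; may be absent
- tin0: squat round steel spice tin with a coloured band and lid spot, diameter 46, 34 high, 100 g; origin: centre of its underside, z up its axis; may be absent
- tin1: squat round steel spice tin with a coloured band and lid spot, diameter 46, 34 high, 100 g; origin: centre of its underside, z up its axis; may be absent
- tin2: squat round steel spice tin with a coloured band and lid spot, diameter 46, 34 high, 100 g; origin: centre of its underside, z up its axis; may be absent
- tin3: squat round steel spice tin with a coloured band and lid spot, diameter 46, 34 high, 100 g; origin: centre of its underside, z up its axis; may be absent
- mill: black pepper mill, 190 high, diameter 58; bystander, origin: centre of its underside; leave alone
- fruit_bowl: white bowl of fruit, diameter 150; bystander, origin: centre of its underside; leave alone
- oil: green oil bottle, 200 high, diameter 56; bystander, origin: centre of its underside; leave alone
- timer: white round kitchen timer, diameter 50, 34 high; bystander, origin: centre of its underside; leave alone
- mug: blue espresso cup, diameter 68, 58 high; bystander, origin: centre of its underside; leave alone
- ramekin: terracotta ramekin, diameter 76, 42 high; bystander, origin: centre of its underside; leave alone

How it is judged (in metres and radians):
On the way, in this order (a step that is already met when the one before it is completed fails the run):
1. the drawer is pulled all the way out (at least 160 of its 180 mm) (value of joint drawer above 0.16 m), for 0.2 s.
2. with the drawer well out, every utensil lies flat in the compartment of its colour, handle towards the drawer front (x of spatula in the frame of liner_red between -0.027 and 0.027 m and y of spatula in the frame of liner_red between -0.029 and 0.029 m and z of spatula in the frame of liner_red between -0.006 and 0.01 m and angle between each of spatula, brush, spoon's own z axis and vertical below 0.15 rad and x of handle in the frame of spatula below -0.1 m and linear speed of each of spatula, brush, spoon below 0.03 m/s and x of brush in the frame of liner_yellow between -0.027 and 0.027 m and y of brush in the frame of liner_yellow between -0.029 and 0.029 m and z of brush in the frame of liner_yellow between -0.006 and 0.01 m and x of handle in the frame of brush below -0.1 m and x of spoon in the frame of liner_blue between -0.027 and 0.027 m and y of spoon in the frame of liner_blue between -0.029 and 0.029 m and z of spoon in the frame of liner_blue between -0.006 and 0.01 m and x of handle in the frame of spoon below -0.1 m and value of joint drawer above 0.1 m), for 0.3 s.
3. the drawer is pushed fully shut (within 10 mm) (value of joint drawer below 0.01 m), for 0.2 s.
At the end, for the whole second after the job is handed in: Drawer shut within 10 mm; every utensil present lies flat (within 0.15 rad) in the compartment of its colour, head to the back; every tin present stands upright (within 0.12 rad) within 10 mm of the centre of its own inlay on the organiser; all at rest (value of joint drawer below 0.01 m and x of spatula in the frame of liner_red between -0.027 and 0.027 m and y of spatula in the frame of liner_red between -0.029 and 0.029 m and z of spatula in the frame of liner_red between -0.006 and 0.01 m and angle between each of spatula, brush, spoon's own z axis and vertical below 0.15 rad and x of handle in the frame of spatula below -0.1 m and linear speed of each of spatula, brush, spoon, tin0, tin1, tin2, tin3 below 0.03 m/s and x of brush in the frame of liner_yellow between -0.027 and 0.027 m and y of brush in the frame of liner_yellow between -0.029 and 0.029 m and z of brush in the frame of liner_yellow between -0.006 and 0.01 m and x of handle in the frame of brush below -0.1 m and x of spoon in the frame of liner_blue between -0.027 and 0.027 m and y of spoon in the frame of liner_blue between -0.029 and 0.029 m and z of spoon in the frame of liner_blue between -0.006 and 0.01 m and x of handle in the frame of spoon below -0.1 m and ((horizontal distance between tin0 and spot0 below 0.01 m and z of tin0 in the frame of spot0 between -0.005 and 0.006 m) or (horizontal distance between tin0 and spot1 below 0.01 m and z of tin0 in the frame of spot1 between -0.005 and 0.006 m) or (horizontal distance between tin0 and spot2 below 0.01 m and z of tin0 in the frame of spot2 between -0.005 and 0.006 m) or (horizontal distance between tin0 and spot3 below 0.01 m and z of tin0 in the frame of spot3 between -0.005 and 0.006 m)) and angle between each of tin0, tin1, tin2, tin3's own z axis and vertical below 0.12 rad and ((horizontal distance between tin1 and spot0 below 0.01 m and z of tin1 in the frame of spot0 between -0.005 and 0.006 m) or (horizontal distance between tin1 and spot1 below 0.01 m and z of tin1 in the frame of spot1 between -0.005 and 0.006 m) or (horizontal distance between tin1 and spot2 below 0.01 m and z of tin1 in the frame of spot2 between -0.005 and 0.006 m) or (horizontal distance between tin1 and spot3 below 0.01 m and z of tin1 in the frame of spot3 between -0.005 and 0.006 m)) and ((horizontal distance between tin2 and spot0 below 0.01 m and z of tin2 in the frame of spot0 between -0.005 and 0.006 m) or (horizontal distance between tin2 and spot1 below 0.01 m and z of tin2 in the frame of spot1 between -0.005 and 0.006 m) or (horizontal distance between tin2 and spot2 below 0.01 m and z of tin2 in the frame of spot2 between -0.005 and 0.006 m) or (horizontal distance between tin2 and spot3 below 0.01 m and z of tin2 in the frame of spot3 between -0.005 and 0.006 m)) and ((horizontal distance between tin3 and spot0 below 0.01 m and z of tin3 in the frame of spot0 between -0.005 and 0.006 m) or (horizontal distance between tin3 and spot1 below 0.01 m and z of tin3 in the frame of spot1 between -0.005 and 0.006 m) or (horizontal distance between tin3 and spot2 below 0.01 m and z of tin3 in the frame of spot2 between -0.005 and 0.006 m) or (horizontal distance between tin3 and spot3 below 0.01 m and z of tin3 in the frame of spot3 between -0.005 and 0.006 m))); the robot touches nothing.
It fails at once if another thing on the worktop is pushed more than 40 mm or tipped over (distance of any of mill, fruit_bowl, oil, timer, mug, ramekin from where it was at the start of the episode above 0.04 m or angle between any of mill, fruit_bowl, oil, timer, mug, ramekin's own z axis and vertical above 0.5 rad).
Of spatula, brush, spoon only 2 to 3 are there at a start; the rules pass over those that are not, and their reading is None.
Of tin0, tin1, tin2, tin3 only 3 to 4 are there at a start; the rules pass over those that are not, and their reading is None.
At some moment in a run one of spatula, brush, spoon, tin0, tin1, tin2, tin3 may be knocked a few centimetres aside while the robot is not near it.
Once in a run the grip may slacken for a moment while it holds something.
It also fails if it takes over 210 s, if anything falls off the work surface, if the arm or the gripper's body presses on something with over 40 N, if the wrist force passes 120 N, or if a joint passes its speed limit or range.

ROBOT

A 6-joint arm with a two-finger parallel gripper is mounted at the origin on the work surface. World frame = base frame: x ahead of the robot, y to its left, z up, the work surface at z = 0. Lengths are in m, angles in degrees, forces in N, time in s.
With the tool pointing down it reaches from about 0.3 to 0.75 m from the base axis. Payload 8.5 kg.
Tool frame: the origin (TCP) lies at the very end of the fingers, on their centre line; the grasp point (between the pads) lies 19 mm behind it; z points along the fingers, y is the line along which they close (so a half turn about z gives the same grasp; the last joint's range is limited). The gripper opens to 88 mm and grips with 3 to 60 N. Pads are 18 mm wide; open, the fingers measure 123 mm over their backs; the gripper's body (75 mm by 187 mm) begins 45 mm behind the grasp point.
Start: joints at [-89.227, 21.807, 74.336, -0, 83.858, -12.336], TCP at [0.125, -0.536, 0.239] pointing down, gripper open.
Joint ranges: [-178.18, 178.18], [-50.72, 133.34], [12.68, 142.11], [-81.47, 261.47], [9.98, 163.14], [-165.26, 165.26]. Speed limits (degrees/s): [136.94, 136.94, 180, 180, 180, 180].

INTERFACE

Orientations are given as a 3x3 rotation matrix whose columns are the frame's x, y, z axes.
In Python, from workcell import r, solver, read_state, imaging, sign_off gives the robot as it stands. The module is installed in compiled form; this text tells all that it offers. Calls block until the motion is done:
- r.reach(position, orientation): joint-space move of the TCP to a pose.
- r.line_to(position, speed=0.15, rot=None): straight line of the TCP; rot=None keeps the orientation; speed is the mean speed in m/s.
- r.move_j(angles): joint-space move.
- r.release() and r.close(effort=None): open the fingers fully, or close them until they stop; effort is the grip in N (None keeps the last).
- r.dwell(seconds).
- solver.ik(position, orientation): joint angles nearest the present ones, or None.
- read_state(): the state.
- imaging.camera(name): name is "scene" or "top"; returns the picture (480x640x3 uint8, red, green, blue); there is no depth.
- imaging.get_calibration(name): a dict with "fx", "fy", "cx", "cy" (pixels), "dist_coeffs" ([k1, k2, p1, p2, k3] as OpenCV has them; the pictures are not rectified), "R" (3x3) and "t" (3): a world point X has camera coordinates R X + t. Camera axes: x right, y down, z forward; pixel columns grow to the right and rows downward; lengths in m; the calibration is good to about 2 mm. A picture is of the moment at which its call begins. get_calibration takes no time and is no camera call.
A pose or a line that the arm cannot do raises r.IKError and nothing moves.
- sign_off(): hands the job in; it is judged then, once.
The state is a dict: "clock": time; "q": joint angles; "joint_vel": joint speeds; "joint_torque": joint torques, N m; "tcp_pos": TCP position; "ee_rot": TCP orientation; "contact_force": force on the tool from outside, world axes, zero at the start; "torque": the same for the moment, N m; "gripper_width": opening from 0.0 (shut) to 1.0 (fully open); "finger_force": force on a finger pad.
Only numpy, scipy, OpenCV 4.12 (cv2) and the standard library are available. Lean on these libraries where they do the work, as an engineer would, in place of code of your own. Each camera call takes 0.05 s, during which the arm holds its last target. There are 200 camera calls.

## Working session

There is one attempt and no reset: what is moved stays moved. The work goes in short steps, each a Python script; the robot and the scene stay as the last script left them, time stands still between calls to the robot, and variables do not carry over. Pictures are saved under pics/ and viewed, at most 14 in all, crops included, and the job is handed in when it is done.

```bash
mkdir -p pics
python3 - <<'E'
from workcell import *
import cv2
for n in("scene","top"):
    cv2.imwrite(f"pics/{n}0.png",imaging.camera(n)[:,:,::-1]); c=imaging.get_calibration(n); print(n,c, -c["R"].T@c["t"])
s=read_state();print(s)
E
```

```text
scene {'fx': 451.32751781555646, 'fy': 451.32751781555646, 'cx': 312.98564476675256, 'cy': 244.38206586201727, 'dist_coeffs': array([0.03016224, 0.        , 0.        , 0.        , 0.        ]), 'R': array([[ 0.77088883,  0.63688037,  0.01066759],
       [ 0.53531498, -0.63869464, -0.5527269 ],
       [-0.34520758,  0.43180152, -0.83329417]]), 't': array([-0.37139495, -0.30493148,  1.38372544])} [ 0.92721113 -0.55571869  0.9884684 ]
top {'fx': 575.7716244975818, 'fy': 575.7716244975818, 'cx': 312.960603614166, 'cy': 241.852264229252, 'dist_coeffs': array([-0.06272463,  0.        ,  0.        ,  0.        ,  0.        ]), 'R': array([[ 9.75082573e-02, -9.95234716e-01,  2.63921017e-05],
       [-9.74450615e-01, -9.54773233e-02, -2.03298008e-01],
       [ 2.02331755e-01,  1.97975167e-02, -9.79116908e-01]]), 't': array([-0.10512691,  0.55432881,  1.47290128])} [ 0.25240209 -0.08085991  1.55483926]
{'clock': 0.1, 'q': array([-8.92282852e+01,  2.18368627e+01,  7.43780294e+01,  1.78559969e-03,
        8.38585828e+01, -1.23348645e+01]), 'joint_vel': array([ 0.00404365, -0.02566945, -0.10698382,  0.0591061 ,  0.02722884,
       -0.05232516]), 'joint_torque': array([ 3.80129743e-03, -4.38653612e+01, -2.24912828e+01,  7.15028238e-02,
        3.41297721e-02, -6.90070601e-05]), 'tcp_pos': array([ 0.12473037, -0.53541816,  0.23821604]), 'ee_rot': array([[ 9.73950693e-01,  2.26759890e-01,  1.37111456e-05],
       [ 2.26759686e-01, -9.73949896e-01,  1.28267890e-03],
       [ 3.04214095e-04, -1.24615687e-03, -9.99999177e-01]]), 'contact_force': array([-0.76288345,  0.12784594, -0.27655065]), 'torque': array([ 0.0301854 , -0.01999342,  0.06026922]), 'finger_force': 0.0, 'gripper_width': 1.0011476452237538}
```

View pics/scene0.png

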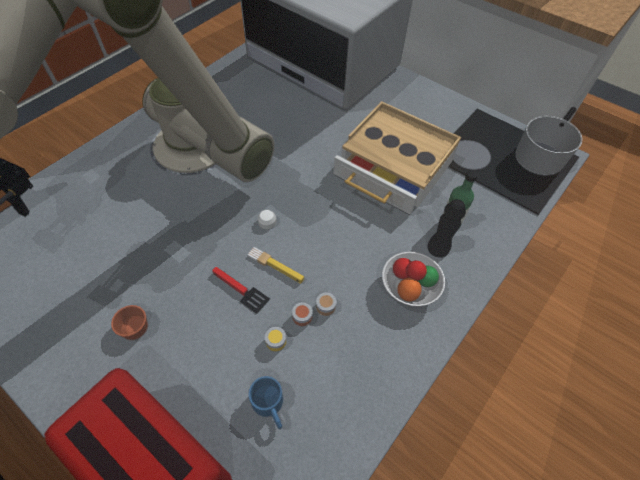

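View pics/top0.png

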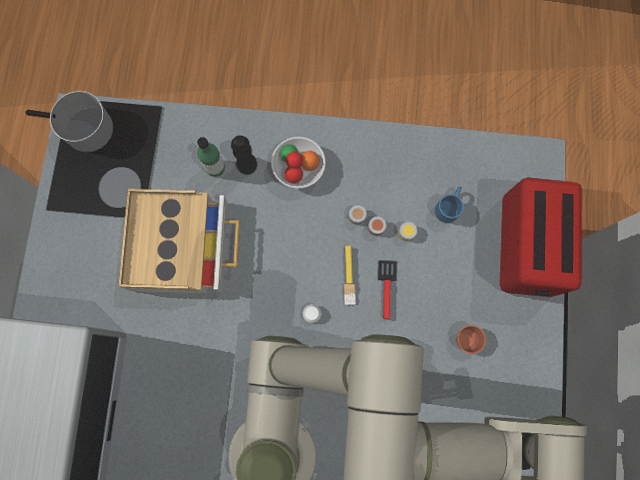

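The scene shows the drawer slightly out with its brass handle at top (237,243). The inlays are at top x≈168, y 208–271. The brush is at (349,270), the spatula at (387,290), and the tins at (358,214), (377,226) and (408,230). There is no spoon and no fourth tin.

```bash
cat > h.py <<'E'
import numpy as np, cv2
from workcell import *
C={n:imaging.get_calibration(n) for n in("scene","top")}
def ray(n,uv):
    c=C[n];K=np.array([[c["fx"],0,c["cx"]],[0,c["fy"],c["cy"]],[0,0,1]])
    p=cv2.undistortPoints(np.array(uv,float).reshape(-1,1,2),K,np.array(c["dist_coeffs"])).reshape(-1,2)
    d=np.c_[p,np.ones(len(p))]@c["R"]; return -c["R"].T@c["t"], d/np.linalg.norm(d,axis=1)[:,None]
def plane(n,uv,z):
    o,d=ray(n,uv); return o+d*((z-o[2])/d[:,2])[:,None]
def tri(us,ut):
    o1,d1=ray("scene",us);o2,d2=ray("top",ut);out=[]
    for a,b in zip(d1,d2):
        s=np.linalg.lstsq(np.c_[a,-b],o2-o1,rcond=None)[0]
        p,q=o1+s[0]*a,o2+s[1]*b; out.append(np.r_[(p+q)/2,np.linalg.norm(p-q)])
    return np.array(out)
def blobs(im,lo,hi,roi,amin=15):
    """HSV mask in roi (x0,y0,x1,y1) -> contours, big first (full-image pixels)"""
    x0,y0,x1,y1=roi; h=cv2.cvtColor(im[y0:y1,x0:x1],cv2.COLOR_RGB2HSV)
    if lo[0]<0: m=cv2.inRange(h,(0,*lo[1:]),hi)|cv2.inRange(h,(180+lo[0],*lo[1:]),(180,*hi[1:]))
    else: m=cv2.inRange(h,lo,hi)
    cs=cv2.findContours(m,cv2.RETR_EXTERNAL,cv2.CHAIN_APPROX_NONE,offset=(x0,y0))[0]
    return sorted([c for c in cs if cv2.contourArea(c)>=amin],key=cv2.contourArea,reverse=True)
def cen(c): m=cv2.moments(c); return np.array([m["m10"],m["m01"]])/m["m00"]
RED=((-8,150,60),(8,255,255)); YEL=((20,130,80),(33,255,255)); DARK=((0,0,0),(180,110,95)); WARM=((0,60,70),(33,255,255))
def snap(tag=None):
    d={n:imaging.camera(n) for n in("scene","top")}
    if tag:
        for n in d: cv2.imwrite(f"pics/{n}_{tag}.png",d[n][:,:,::-1])
    return d
E
python3 - <<'E'
from h import *
np.set_printoptions(precision=4,suppress=True)
d=snap()
def show(name,lo,hi,rs,rt,sort=None,amin=15):
    a=[(cen(c),cv2.contourArea(c),cv2.minAreaRect(c)) for c in blobs(d["scene"],lo,hi,rs,amin)]
    b=[(cen(c),cv2.contourArea(c),cv2.minAreaRect(c)) for c in blobs(d["top"],lo,hi,rt,amin)]
    if sort: a.sort(key=lambda t:sort[0]*t[0][0]);b.sort(key=lambda t:sort[1]*t[0][sort[2]])
    print(name,[(x[0].round(1),x[1]) for x in a],[(x[0].round(1),x[1]) for x in b])
    if len(a)==len(b): print(tri([x[0] for x in a],[x[0] for x in b]))
    return a,b
show("inlay",*DARK,(360,120,440,170),(150,190,190,290),(1,1,1))
show("tins",(0,70,70),(33,255,255),(262,285,345,352),(345,200,425,245),(-1,1,0))
show("bar",(12,90,80),(30,255,255),(340,172,392,204),(224,215,245,272))
_,b=show("red",*RED,(205,260,260,310),(375,255,400,325)); print(b[0][2])
_,b=show("yel",*YEL,(262,250,310,285),(340,240,358,310)); print(b[0][2])
E
```

```text
inlay [(array([373.4, 132.9]), 129.5), (array([390.4, 140.9]), 133.0), (array([407.7, 149.4]), 141.5), (array([425.5, 158. ]), 151.0)] [(array([170.4, 207.8]), 230.5), (array([168.8, 228.4]), 239.0), (array([167.1, 249.5]), 239.0), (array([165.4, 270.7]), 245.5)]
[[ 0.5379  0.2502  0.2188  0.1148]
 [ 0.5298  0.3011  0.1304  0.0429]
 [ 0.5222  0.3522  0.0413  0.0409]
 [ 0.5162  0.3982 -0.0384  0.1376]]
tins [(array([325.7, 301. ]), 94.0), (array([301.8, 323.5]), 21.0), (array([301.7, 311. ]), 113.0), (array([276.8, 348. ]), 30.0), (array([274.7, 336.1]), 132.5)] [(array([357.3, 213.3]), 73.5), (array([377.1, 224.5]), 78.0), (array([407.9, 229.7]), 91.0)]
bar [(array([366.7, 190. ]), 145.0), (array([384.9, 175.3]), 88.0)] [(array([233.9, 242.4]), 166.5)]
red [(array([229.4, 279.7]), 192.5)] [(array([386.5, 299. ]), 177.0)]
[[ 0.4335 -0.2622  0.0147  0.0023]]
((386.5, 299.0), (38.0, 5.0), 90.0)
yel [(array([284.5, 269. ]), 210.0)] [(array([348.3, 264.8]), 170.0)]
[[ 0.5163 -0.1522  0.0133  0.0024]]
((348.2781066894531, 264.5082092285156), (37.159706115722656, 5.625772476196289), 87.87889862060547)
```

Run:
```python
from h import *
np.set_printoptions(precision=4,suppress=True)
d=snap()
f=lambda n,col,roi,k,s: np.array(sorted([cen(c) for c in blobs(d[n],*col,roi,60)],key=lambda p:s*p[k]))
print("inlay",tri(f("scene",DARK,(360,120,440,170),0,1),f("top",DARK,(150,190,190,290),1,-1)))
W=((0,70,70),(33,255,255))
print("tins",tri(f("scene",W,(262,285,345,352),0,-1),f("top",W,(345,200,425,245),0,1)))
B=((12,90,80),(30,255,255))
def ends(c):
    p=c.reshape(-1,2).astype(float);q=p-p.mean(0);a=np.linalg.svd(q,full_matrices=False)[2][0];t=q@a
    return np.array([p[t<t.min()+1.5].mean(0),p[t>t.max()-1.5].mean(0)])
cs=ends(blobs(d["scene"],*B,(340,172,392,204))[0]); ct=ends(blobs(d["top"],*B,(224,215,245,272))[0])
cs=cs[cs[:,0].argsort()];ct=ct[(-ct[:,1]).argsort()];print("bar",cs,ct,tri(cs,ct))
for n,col,rs,rt in(("red",RED,(205,260,260,310),(375,255,400,325)),("yel",YEL,(262,250,310,285),(340,240,358,310))):
    s=ends(blobs(d["scene"],*col,rs)[0]);t=ends(blobs(d["top"],*col,rt)[0]);s=s[(-s[:,1]).argsort()];t=t[t[:,1].argsort()]
    if n=="yel": s=s[(-s[:,0]).argsort()]
    print(n,t,tri(s,t),plane("top",t,.02))
import cv2
for n,(x0,y0,x1,y1) in(("scene",(330,100,470,220)),("top",(110,180,260,300))):
    cv2.imwrite(f"pics/c_{n}.png",cv2.resize(d[n][y0:y1,x0:x1,::-1],None,fx=5,fy=5,interpolation=cv2.INTER_NEAREST))
```

```text
inlay [[0.442  0.3212 0.0851 0.0025]
 [0.4977 0.3249 0.0854 0.0028]
 [0.5538 0.3286 0.0853 0.0031]
 [0.6096 0.3326 0.0854 0.0034]]
tins [[ 0.6566 -0.1635  0.0339  0.0024]
 [ 0.6305 -0.2196  0.0349  0.0024]
 [ 0.6241 -0.3044  0.0352  0.0032]]
bar [[345.75 180.  ]
 [389.   195.  ]] [[230.4286 265.6429]
 [231.4375 220.1875]] [[0.4746 0.1574 0.0496 0.0098]
 [0.5985 0.1721 0.0654 0.0021]]
red [[387.     280.2857]
 [386.     317.7143]] [[ 0.484  -0.2599  0.0149  0.0025]
 [ 0.3833 -0.2646  0.0159  0.0029]] [[ 0.4839 -0.2582  0.02  ]
 [ 0.3837 -0.2629  0.02  ]]
yel [[348.     246.2857]
 [349.     282.7143]] [[ 0.5671 -0.1467  0.0153  0.0016]
 [ 0.467  -0.1591  0.0139  0.0045]] [[ 0.5666 -0.1458  0.02  ]
 [ 0.4675 -0.157   0.02  ]]
```

View pics/c_top.png

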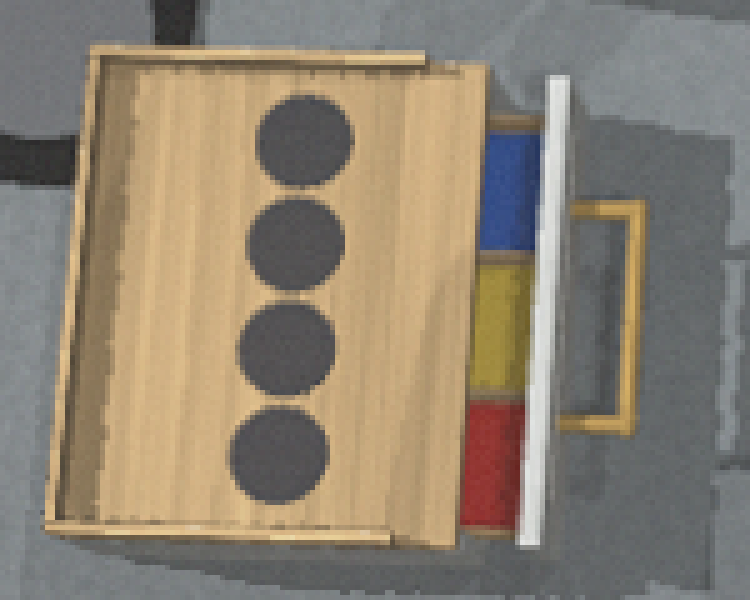

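The crop shows the bar's centre line from about px (238,221) to (235.5,266), with a gap behind it to the white front. I'll hook the bar with the closed fingers placed in that gap, closing axis along the bar.

```bash
cat >> h.py <<'E'
INL=np.array([[.442,.3212],[.4977,.3249],[.5538,.3286],[.6096,.3326]])
_v=INL[0]-INL[3]; OY=_v/np.linalg.norm(_v); OX=np.array([OY[1],-OY[0]]); OC=INL.mean(0)
def org(p): p=np.atleast_2d(p)[:,:2]-OC; return np.c_[p@OX,p@OY]   # organiser axes about the inlay row's middle
def wor(x,y): return OC+x*OX+y*OY
def rots(d):
    d=np.array(d)/np.linalg.norm(d)
    return [np.array([[-s*d[1],s*d[0],0],[s*d[0],s*d[1],0],[0,0,-1]]).T for s in(1,-1)]
def rots(d):
    d=np.array(d)/np.linalg.norm(d)
    return [np.column_stack(([-s*d[1],s*d[0],0],[s*d[0],s*d[1],0],[0,0,-1])) for s in(1,-1)]
def go(xy,z,d):
    """joint move, tool down, fingers closing along d (either sense, least wrist turn)"""
    q0=read_state()["q"]; o=[(abs(q-q0).max(),i) for i,R in enumerate(rots(d)) if (q:=solver.ik([*xy,z],R)) is not None]
    if not o: raise RuntimeError("no ik")
    R=rots(d)[min(o)[1]]; r.reach([*xy,z],R); return R
def st(*k):
    s=read_state(); print(round(s["clock"],1),"tcp",s["tcp_pos"].round(4),"F",s["contact_force"].round(1),"w",round(88*s["gripper_width"],1),"ff",round(s["finger_force"],1),*k,flush=True); return s
E
sed -i '0,/^def rots/{/^def rots/,+2d}' h.py
python3 - <<'E'
from h import *
np.set_printoptions(precision=4,suppress=True)
print("OX",OX,"OC",OC)
b=plane("top",[[237.8,221],[235.5,266]],.06);print("bar",b,org(b))
f=plane("top",[[222,195],[216,289],[223.5,195],[217.5,289]],.077);print("front",org(f))
t=plane("top",[[207.4,193],[201,289]],.085);print("top front",org(t)); t=plane("top",[[128.5,189],[119.5,285]],.101);print("top back",org(t))
E
```

```text
Traceback (most recent call last):
  File "h.py", line 34
    d=np.array(d)/np.linalg.norm(d)
IndentationError: unexpected indent
```

```bash
sed -i '34,35d' h.py; sed -n 30,37p h.py; grep -n "def rots" h.py || sed -i '33a def rots(d):\n    d=np.array(d)/np.linalg.norm(d)\n    return [np.column_stack(([-s*d[1],s*d[0],0],[s*d[0],s*d[1],0],[0,0,-1])) for s in(1,-1)]' h.py
python3 - <<'E'
from h import *
np.set_printoptions(precision=4,suppress=True)
print("OX",OX,"OC",OC,np.linalg.det(rots([1,0])[0]))
b=plane("top",[[237.8,221],[235.5,266]],.06);print("bar",b,org(b))
f=plane("top",[[222,195],[216,289],[223.5,195],[217.5,289]],.077);print("front",org(f))
t=plane("top",[[207.4,193],[201,289]],.085);print("top front",org(t)); t=plane("top",[[128.5,189],[119.5,285]],.101);print("top back",org(t))
E
```

```text
INL=np.array([[.442,.3212],[.4977,.3249],[.5538,.3286],[.6096,.3326]])
_v=INL[0]-INL[3]; OY=_v/np.linalg.norm(_v); OX=np.array([OY[1],-OY[0]]); OC=INL.mean(0)
def org(p): p=np.atleast_2d(p)[:,:2]-OC; return np.c_[p@OX,p@OY]   # organiser axes about the inlay row's middle
def wor(x,y): return OC+x*OX+y*OY
def rots(d):
    d=np.array(d)/np.linalg.norm(d)
    return [np.column_stack(([-s*d[1],s*d[0],0],[s*d[0],s*d[1],0],[0,0,-1])) for s in(1,-1)]
def go(xy,z,d):
34:def rots(d):
OX [-0.0679  0.9977] OC [0.5258 0.3268] 1.0
bar [[0.5984 0.155  0.06  ]
 [0.4768 0.1459 0.06  ]] [[-0.1764 -0.0608]
 [-0.1771  0.0611]]
front [[-0.1324 -0.1269]
 [-0.1324  0.1255]
 [-0.1364 -0.127 ]
 [-0.1363  0.1254]]
top front [[-0.0944 -0.129 ]
 [-0.0951  0.1277]]
top back [[ 0.1132 -0.1297]
 [ 0.1121  0.1261]]
```

Run:
```python
from h import *
r.close(20)
R=go(wor(-.1555,0),.22,OY); st()
r.line_to([*wor(-.1555,0),.04],.1); st()
r.line_to([*wor(-.23,0),.04],.07); st()
r.line_to([*wor(-.296,0),.04],.07); st()
r.line_to([*wor(-.28,0),.04],.07); r.line_to([*wor(-.28,0),.25],.15)
R=go([.40,-.1],.3,[1,0]); st()
snap("d1")
```

```text
4.5 tcp [0.5366 0.171  0.22  ] F [0.1 0.4 0.3] w 0.7 ff 0.0
6.4 tcp [0.5365 0.1717 0.0404] F [0.4 0.4 0.5] w 0.9 ff 0.0
7.6 tcp [0.5411 0.0974 0.0398] F [-0.1 -0.9  0.3] w 0.4 ff 0.0
8.7 tcp [0.5461 0.0315 0.0402] F [-0.1  0.1 -0.1] w -0.2 ff 0.0
11.5 tcp [ 0.4005 -0.0997  0.2997] F [ 0.5 -0.1  0.8] w 0.6 ff 0.0
```

View pics/top_d1.png

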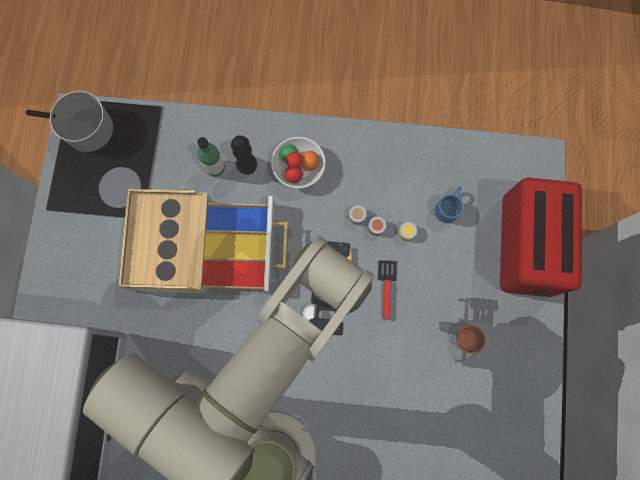

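The drawer is out, with its front at column ≈269 and the bar at ≈286, which is about 0.173 m. The liners are visible. Next are the utensils, starting with the spatula.

```bash
cat >> h.py <<'E'
def ends(c):
    p=c.reshape(-1,2).astype(float);q=p-p.mean(0);a=np.linalg.svd(q,full_matrices=False)[2][0];t=q@a
    return np.array([p[t<t.min()+1.5].mean(0),p[t>t.max()-1.5].mean(0)])
D=.173
def utensil(col,roi,headrow,z=.02):
    """headrow=+1: head at the larger image row. -> origin xy, unit axis to the head, handle length"""
    c=blobs(imaging.camera("top"),*col,roi,100)[0]; t=ends(c); t=t[(headrow*t[:,1]).argsort()]
    w=plane("top",t,z)[:,:2]; u=w[1]-w[0]; L=np.linalg.norm(u); u/=L
    return w.mean(0)+.0275*u,u,L
def stow(o,u,ycomp,zplace,zpick=.012,back=.005):
    n=np.array([-u[1],u[0]]); tgt=wor(.010-D-back,ycomp); q0=read_state()["q"]; best=[]
    for s in(1,-1):
        R1=rots(s*n)[0]; R2=rots(s*OY)[0]          # tool x keeps its sense along u -> OX
        a=solver.ik([*(o-back*u),.2],R1); b=solver.ik([*tgt,.2],R2)
        if a is not None and b is not None: best.append((abs(a-q0).max()+abs(b-a).max(),s,R1,R2))
    _,s,R1,R2=min(best,key=lambda t:t[0]); p=o-back*u
    r.release(); r.reach([*p,.2],R1); r.line_to([*p,.06],.2); r.line_to([*p,zpick],.06); r.close(25)
    r.line_to([*p,.2],.15); st("lifted")
    r.reach([*tgt,.2],R2); r.line_to([*tgt,.08],.15); s=st("over")
    if s["gripper_width"]*88<8: return print("LOST")
    r.line_to([*tgt,zplace],.05); r.dwell(.2); st("down"); r.release(); r.dwell(.2); r.line_to([*tgt,.25],.15); st("placed")
E
python3 - <<'E'
from h import *
np.set_printoptions(precision=4,suppress=True)
b=plane("top",[[286.8,222],[285,267]],.06);print("bar",org(b))
print(utensil(YEL,(330,238,372,320),1))
u=utensil(RED,(370,250,405,330),-1);print(u)
stow(u[0],u[1],.076,.0335)
go([.35,-.25],.35,[1,0]); snap("d2")
E
```

```text
bar [[-0.3075 -0.0619]
 [-0.3075  0.0598]]Traceback (most recent call last):
  File "<stdin>", line 4, in <module>
  File "h.py", line 50, in utensil
    c=blobs(imaging.camera("top"),*col,roi,100)[0]; t=ends(c); t=t[(headrow*t[:,1]).argsort()]
      ~~~~~~~~~~~~~~~~~~~~~~~~~~~~~~~~~~~~~~~~~^^^
IndexError: list index out of range
```

Bar at −0.3075 gives d≈0.174, as expected. The brush is hidden by the arm, so I'll drop that print.

Run:
```python
from h import *
np.set_printoptions(precision=4,suppress=True)
u=utensil(RED,(370,250,405,330),-1);print(u)
stow(u[0],u[1],.076,.0335)
go([.3,-.3],.35,[1,0]); snap("d2")
```

```text
(array([ 0.4613, -0.2593]), array([0.9989, 0.0466]), np.float64(0.1003346626679839))
18.5 tcp [ 0.456  -0.2593  0.1993] F [-0.6 -0.  -1.2] w 15.7 ff 25.0 lifted
21.0 tcp [0.4617 0.154  0.0805] F [ 0.3 -0.8 -1.6] w 15.6 ff 25.0 over
22.3 tcp [0.4619 0.1543 0.0356] F [-8.1  0.7 35.4] w 15.2 ff 25.0 down
25.2 tcp [0.4611 0.154  0.2493] F [ 0.4 -0.1  0.3] w 88.1 ff 0.0 placed
```

View pics/top_d2.png

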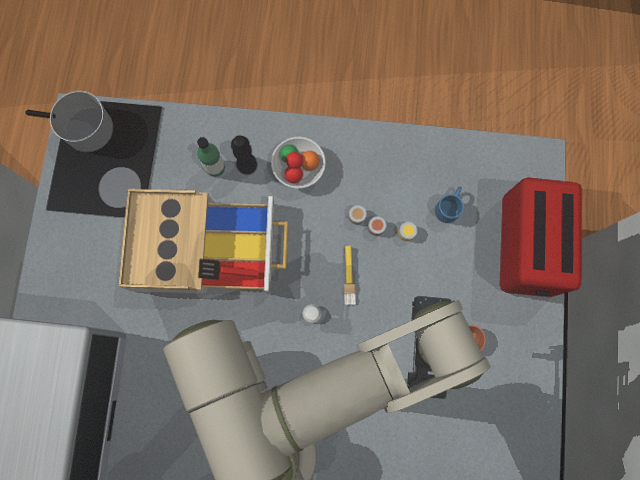

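Run:
```python
from h import *
d={n:cv2.imread(f"pics/{n}_d2.png") for n in("top","scene")}
a=cv2.resize(d["top"][195:300,190:300],(400,382),interpolation=cv2.INTER_CUBIC); b=cv2.resize(d["scene"][140:245,290:400],(400,382),interpolation=cv2.INTER_CUBIC)
cv2.imwrite("pics/z2.png",np.hstack([a,b]))
```

```text
(no output)
```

View pics/z2.png

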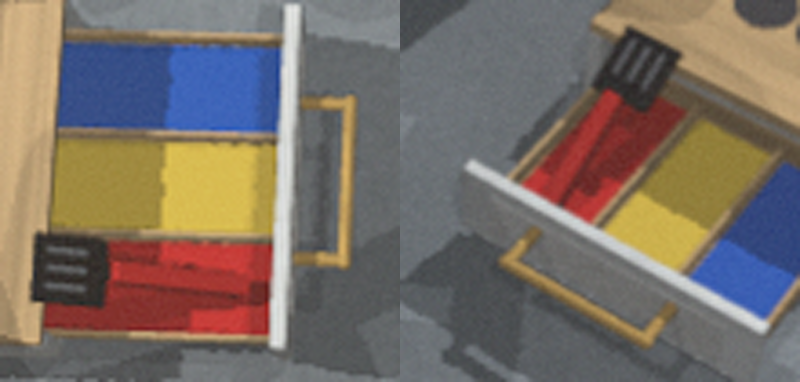

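The blade rests on the organiser's front edge and the spatula is tilted. With the drawer at 0.174, the back 24 mm of the compartment stays under the cabinet. I'll pull the drawer to its end stop, then measure how the spatula lies.

Run:
```python
from h import *
np.set_printoptions(precision=4,suppress=True)
r.close(20)
go(wor(-.289,-.02),.22,OY); r.line_to([*wor(-.289,-.02),.04],.12)
for x in(-.299,-.303,-.306,-.309):
    r.line_to([*wor(x,-.02),.04],.04); s=st(x)
    if np.linalg.norm(s["contact_force"])>12: break
r.line_to([*wor(-.289,-.02),.04],.1); r.line_to([*wor(-.289,-.02),.25],.2)
go([.3,-.3],.35,[1,0]); d=snap("d3")
a=cv2.resize(d["top"][195:300,190:300],(400,382),interpolation=cv2.INTER_CUBIC); b=cv2.resize(d["scene"][140:245,290:400],(400,382),interpolation=cv2.INTER_CUBIC)
cv2.imwrite("pics/z3.png",np.hstack([a,b])[:,:,::-1])
```

```text
32.1 tcp [0.566  0.0294 0.0401] F [-1.3 -0.2  0.5] w 0.4 ff 0.0 -0.299
32.4 tcp [0.5663 0.0256 0.0399] F [ 0.3 -0.   0.6] w 0.4 ff 0.0 -0.303
32.6 tcp [0.5665 0.0227 0.04  ] F [ 0.1 -0.2  0.1] w 0.7 ff 0.0 -0.306
32.9 tcp [0.5667 0.0202 0.04  ] F [0.9 4.  0.2] w 0.5 ff 2.0 -0.309
```

View pics/z3.png

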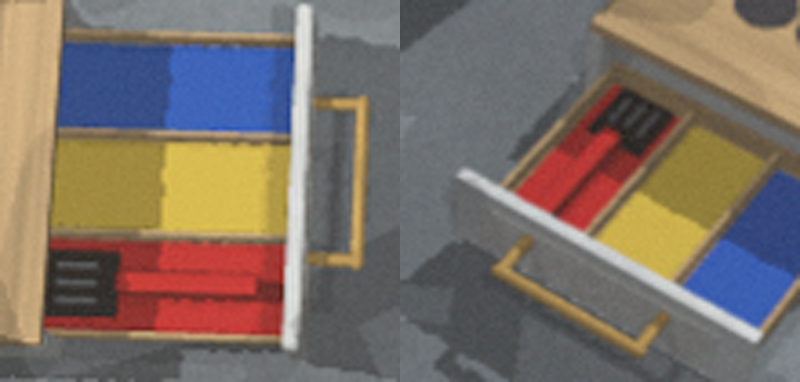

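The spatula dropped flat into the red compartment when the drawer reached its stop. Next is the brush, offset 9 mm forward and lowered with force checks.

```bash
python3 - <<'E'
s=open("h.py").read()
s=s.replace("D=.173","D=.180").replace("back=.005):","back=.005,off=-.009):").replace(".010-D-back",".010-D+off-back")
s=s.replace('r.line_to([*tgt,zplace],.05); r.dwell(.2); st("down")','''
    for z in np.linspace(.11,zplace,12):
        r.line_to([*tgt,z],.06)
        if np.linalg.norm(read_state()["contact_force"])>8: return st("TOUCH")
    r.dwell(.2); st("down")''').replace('r.line_to([*tgt,.08],.15); s=st','r.line_to([*tgt,.12],.15); s=st')
open("h.py","w").write(s)
E
python3 - <<'E'
from h import *
np.set_printoptions(precision=4,suppress=True)
im=imaging.camera("top")
print("bar",org(plane("top",[[189.7+361/3.64,222],[189.7+353/3.64,266]],.06)), org(plane("top",np.array([[190+255/3.64,195+285/3.64]]),.036)))
u=utensil(YEL,(330,238,372,320),1);print(u)
stow(u[0],u[1],0,.0315)
go([.3,-.3],.35,[1,0]); d=snap("d4")
a=cv2.resize(d["top"][195:300,190:300],(400,382),interpolation=cv2.INTER_CUBIC); b=cv2.resize(d["scene"][140:245,290:400],(400,382),interpolation=cv2.INTER_CUBIC)
cv2.imwrite("pics/z4.png",np.hstack([a,b])[:,:,::-1])
E
```

```text
bar [[-0.3131 -0.0621]
 [-0.3119  0.057 ]] [[-0.2404  0.075 ]]
(array([ 0.4897, -0.1545]), array([-0.9937, -0.1123]), np.float64(0.09973449219958028))
43.0 tcp [ 0.4944 -0.1538  0.1993] F [-0.1 -0.5 -1.2] w 15.4 ff 25.0 lifted
45.5 tcp [0.5388 0.1431 0.1207] F [-0.  -0.1 -0.5] w 15.6 ff 25.0 over
49.0 tcp [0.5384 0.1433 0.0316] F [ 0.  -0.3 -1.3] w 15.9 ff 25.0 down
51.9 tcp [0.538  0.1432 0.2493] F [0.1 0.8 0.1] w 88.1 ff 0.0 placed
```

View pics/z4.png

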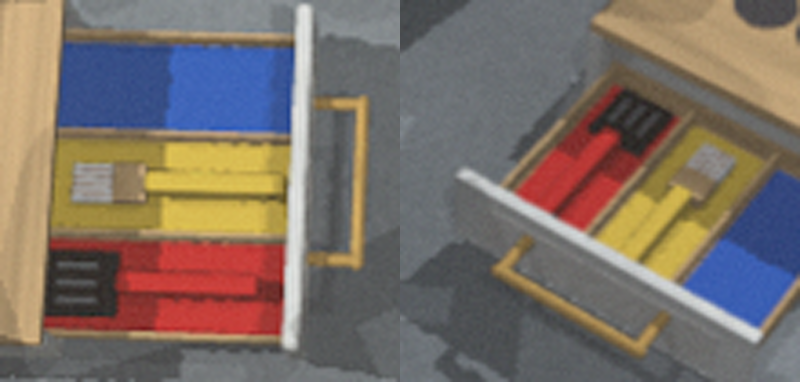

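Both utensils lie flat in their compartments. Now I'll shut the drawer by pushing the bar.

Run:
```python
from h import *
np.set_printoptions(precision=4,suppress=True)
r.close(20)
go(wor(-.345,0),.22,OY); r.line_to([*wor(-.345,0),.048],.15)
r.line_to([*wor(-.165,0),.048],.07); st()
for x in np.arange(-.162,-.136,.003):
    r.line_to([*wor(x,0),.048],.04); s=st(round(x,3))
    if np.linalg.norm(s["contact_force"])>9: break
r.line_to([*wor(-.19,0),.048],.1); r.line_to([*wor(-.19,0),.25],.2)
go([.3,-.3],.35,[1,0]); d=snap("d5")
f=lambda n,roi,k,s: np.array(sorted([cen(c) for c in blobs(d[n],(0,70,70),(33,255,255),roi,50)],key=lambda p:s*p[k]))
a,b=f("scene",(262,285,345,352),0,-1),f("top",(340,195,430,250),0,1);print(a,b)
if len(a)==len(b):print(tri(a,b))
print(plane("top",b,.034))
```

```text
60.7 tcp [0.5371 0.1621 0.048 ] F [-0.3 -1.6 -1. ] w 0.6 ff 0.5
60.9 tcp [0.5369 0.1654 0.048 ] F [ 0.  -0.2 -0.2] w 0.4 ff 0.2 -0.162
61.2 tcp [0.5367 0.1678 0.048 ] F [ 0.  -5.5 -0.7] w 0.7 ff 2.6 -0.159
61.4 tcp [0.5367 0.1682 0.0481] F [ -0.8 -21.3   1.3] w 0.4 ff 10.5 -0.156
[[325.6912 300.907 ]
 [301.7242 311.031 ]
 [274.7157 336.1044]] [[357.3563 213.2736]
 [377.0962 224.4808]
 [407.8877 229.7029]]
[[ 0.6567 -0.1637  0.0345  0.0025]
 [ 0.6306 -0.2197  0.0352  0.0024]
 [ 0.6241 -0.3044  0.0352  0.0032]]
[[ 0.6577 -0.1628  0.034 ]
 [ 0.6316 -0.2188  0.034 ]
 [ 0.6253 -0.3033  0.034 ]]
```

View pics/top_d5.png

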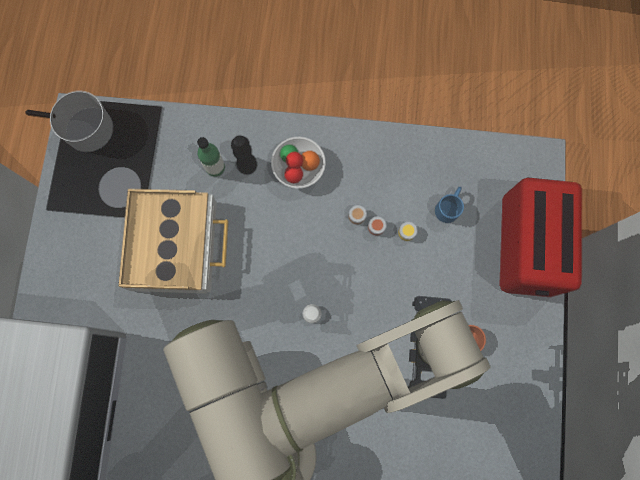

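Run:
```python
from h import *
np.set_printoptions(precision=4,suppress=True)
d={n:cv2.imread(f"pics/{n}_d5.png") for n in("top","scene")}
a=cv2.resize(d["top"][185:300,190:250],(304,582),interpolation=cv2.INTER_CUBIC); b=cv2.resize(d["scene"][125:220,325:420],(480,480),interpolation=cv2.INTER_CUBIC)
b=np.vstack([b,np.zeros((102,480,3),np.uint8)])
cv2.imwrite("pics/z5.png",np.hstack([a,b]))
```

```text
(no output)
```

View pics/z5.png

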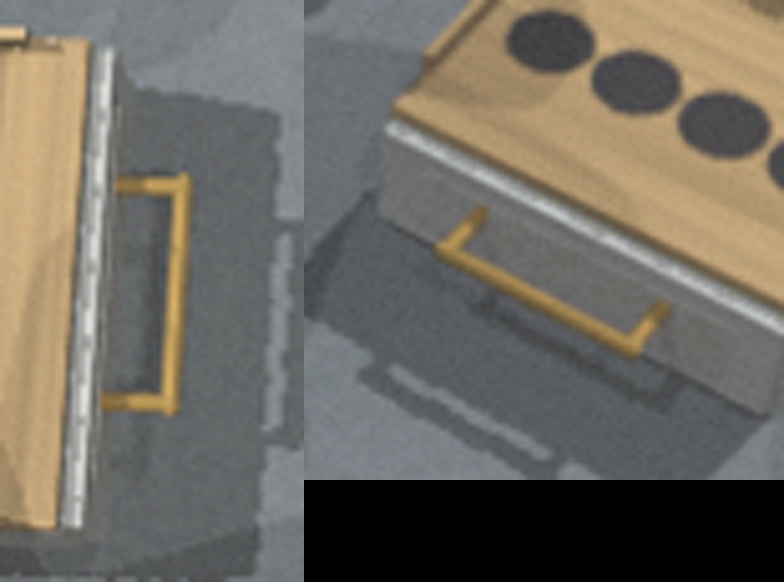

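The drawer is shut flush, with the white front against the wood in both views. Now the tins.

```bash
cat > tins.py <<'E'
from h import *
def tins():
    cs=blobs(imaging.camera("top"),(0,70,70),(33,255,255),(335,185,435,262),50)
    return np.array(sorted((plane("top",np.array([cen(c)]),.0345)[0,:2]+[-.0008,-.0008] for c in cs),key=lambda p:-p[1]))
def pick_place(p,spot):
    r.release(); go(p,.16,[1,0]); r.line_to([*p,.05],.2); r.line_to([*p,.008],.06); r.close(25)
    r.line_to([*p,.2],.15); st("lift")
    t=INL[spot]; go(t,.2,OX); s=st("over")
    if not 40<s["gripper_width"]*88<50: return False
    r.line_to([*t,.11],.15)
    for z in(.102,.098,.0955,.094):
        r.line_to([*t,z],.04)
        if np.linalg.norm(read_state()["contact_force"])>8: break
    r.dwell(.2); st("down"); r.release(); r.dwell(.2); r.line_to([*t,.22],.15); return True
E
python3 - <<'E'
from tins import *
t=tins();print(t); print(pick_place(t[0],3)); print(tins())
go([.3,-.3],.35,[1,0]); snap("d6")
E
```

```text
[[ 0.65659022 -0.1634302 ]
 [ 0.63072303 -0.21959099]
 [ 0.624428   -0.30414922]]
71.7 tcp [ 0.6563 -0.1633  0.199 ] F [-0.3  0.3 -0.6] w 45.2 ff 25.0 lift
73.5 tcp [0.6102 0.3316 0.2   ] F [ 0.1  0.4 -2. ] w 45.5 ff 25.0 over
75.5 tcp [0.6096 0.3326 0.094 ] F [ 0.4  0.3 -0.7] w 45.1 ff 25.0 down
True
[[ 0.63072303 -0.21959099]
 [ 0.6245561  -0.30395358]]
```

View pics/top_d6.png

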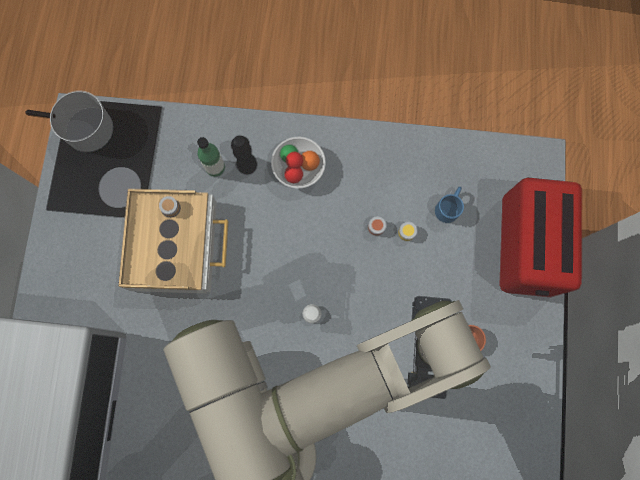

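The first tin is upright on the top inlay (169,206). I'll place the other two the same way, then measure all three on top.

Run:
```python
from tins import *
np.set_printoptions(precision=4,suppress=True)
for s in(2,1):
    t=tins();print(t)
    if not pick_place(t[0],s): print("LOST"); break
go([.3,-.3],.35,[1,0]); d=snap("d7"); st()
a=cv2.resize(d["top"][185:300,110:260],(600,460),interpolation=cv2.INTER_CUBIC); cv2.imwrite("pics/z7.png",a[:,:,::-1])
f=lambda n,roi: [(cen(c).round(1),cv2.contourArea(c)) for c in blobs(d[n],(0,60,60),(35,255,255),roi,20)]
```

```text
[[ 0.6307 -0.2196]
 [ 0.6246 -0.304 ]]
85.6 tcp [ 0.6304 -0.2195  0.199 ] F [ 0.  -1.  -0.9] w 45.2 ff 25.0 lift
87.6 tcp [0.5544 0.3277 0.1999] F [ 0.9 -0.2 -1.5] w 45.4 ff 25.0 over
89.6 tcp [0.5538 0.3286 0.0941] F [ 0.5  0.9 -0.8] w 45.3 ff 25.0 down
[[ 0.6246 -0.3041]]
97.8 tcp [ 0.6243 -0.304   0.199 ] F [ 0.1 -0.8 -0.1] w 45.3 ff 25.0 lift
100.1 tcp [0.4983 0.3243 0.1999] F [-0.6  0.3 -0.2] w 45.1 ff 25.0 over
102.2 tcp [0.4977 0.3249 0.094 ] F [-0.7 -0.2 -0.7] w 45.4 ff 25.0 down
106.6 tcp [ 0.3003 -0.2997  0.3499] F [-0.1 -0.   0.4] w 88.0 ff 0.0
```

View pics/z7.png

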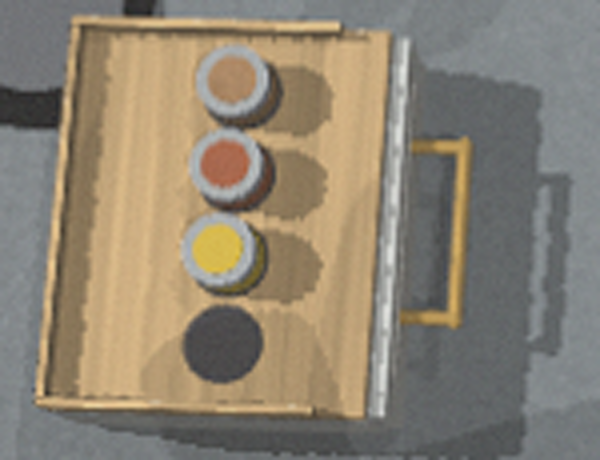

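The three tins are upright in a row at crop (231,79), (224,164) and (217,248), and the drawer is shut. One quick numeric check of the tin centres before handing in.

Run:
```python
from h import *
np.set_printoptions(precision=4,suppress=True)
w=plane("top",np.array([[110+x/4,185+y/4] for x,y in((231,79),(224,164),(217,248))]),.119)[:,:2]; e=w-INL[[3,2,1]]; print(w,e)
if np.linalg.norm(e,axis=1).max()<.006: print(sign_off())
```

```text
[[0.6102 0.3325]
 [0.5537 0.3285]
 [0.4987 0.3247]] [[ 0.0006 -0.0001]
 [-0.0001 -0.0001]
 [ 0.001  -0.0002]]
the job is handed in; nothing more can be done
None
```

I handed the job in, with no verdict returned: the spatula and brush were flat in their own compartments (seen before closing), the drawer is shut, and the three tins stand within about 1 mm of their inlay centres; no spoon or fourth tin was present.

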